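# Set an eccentric length stop to its shortest setting

## Task

Set the length stop on the fence to its shortest setting: push the cam's lever round until the cam's low point squarely faces the maple stop block in the channel (the lever is then in line with the channel and points straight away from the block), and only then push the block forward along its channel until it rests against the cam. Do it all by pushing with the fingers: do not take the block or the lever between the fingers and do not lift anything. Leave the other things on the cart where they lie, and leave the cam at its low point.

Things in the scene. Friction and masses are not known exactly. Their poses are not given: they have to be found in the camera images.
- fence: Fixed flat aluminium fence. Origin on the cart top. x: FORWARD along mid-channel, block to cam; z up. Base plate 8 mm thick, x -190..130, y -70..45 mm. Channel walls: tops 22 mm above the cart, x -180..15, inner faces y = -19.5 and 19.5 mm, 8 mm thick. Fence bar 22 mm wide at y = -61, x -220..200 mm, top 30 mm above the cart. Cam pivot at x = 70 mm, y = 0.
- block: Loose maple stop block, 80 long (x) x 36 x 48 mm high, about 0.12 kg, in the channel, x forward. Origin: centre of its underside, 8 mm above the cart (top at 56 mm). Slides by light friction, 1.5 mm play each side. Against the cam's low point its origin is at fence x = +7 mm; it starts 67 to 107 mm behind that, clear of the cam at any angle.
- cam (a joint): Cam angle, rad, positive anticlockwise from above. 0 = low point squarely facing the block, lever along the fence's +x, straight away from the block. Starts at 1.1 to 2.0, the lever out on the fence's +y side: turn it clockwise. Range -2.4 to 2.4, no stop or detent at 0. Stays where left: friction 0.2 N m (about 2.7 N at 75 mm from the pivot).
- cam_pivot (a point): On the cam's pivot axis, 44 mm above the cart; x axis outwards along the lever. The cam is a round disc, diameter 70 mm, 14 to 34 mm above the cart, its centre 12 mm from the pivot towards the lever: its edge is 47 mm from the pivot on the lever's side (high point), 23 mm on the opposite side (low point). Pivot post 18 mm across, top at 60 mm.
- lever_end (a point): End of the cam's lever, 105 mm from the pivot, 44 mm above the cart; x axis outwards along the lever. The lever is a straight bar 12 mm wide, 34 to 54 mm above the cart, running from the pivot to an upright round grip here, 20 mm in diameter, 30 to 66 mm above the cart.
- pencil: Bystander: flat carpenter's pencil, 175 x 14 x 7 mm, lying. Origin under its middle, x along it.
- offcut: Bystander: small maple offcut 55 x 30 x 25 mm, lying loose on the cart. Origin under its centre.
- gauge: Bystander: brass depth gauge, two crossed bars 80 and 70 mm long, 22 mm high. Origin under its centre.
- tub: Bystander: open clear tub of frame bumpers, 66 mm across, 45 mm high. Origin under its centre.
- mallet: Bystander: rubber mallet lying down, 260 mm long, head 55 mm across and 85 mm long. Origin under the handle, 100 mm from the head's middle.
- square: Bystander: small try square lying flat, 120 mm blade, 90 mm stock 12 mm high. Origin on the blade.
Things that resemble listed ones, but are neither listed nor needed, are in the scene too. What is shaped like the block but turquoise is not meant.

How it is judged:
By the outcome, as a careful person would: the job done as asked, in the order asked, and still so for the second after the job is handed in, with the robot touching nothing.
It also fails if it takes over 48 s, if anything falls off the work surface, if the arm or the gripper's body presses on something with over 40 N, if the wrist force passes 120 N, or if a joint passes its speed limit or range.

## Robot

A 6-joint arm with a two-finger parallel gripper is mounted at the origin on the work surface. World frame = base frame: x ahead of the robot, y to its left, z up, the work surface at z = 0. Lengths are in mm, angles in rad, forces in N, time in s.
With the tool pointing down it reaches from about 300 to 775 mm from the base axis. Payload 14.6 kg.
Tool frame: the origin (TCP) lies midway between the tips of the shut fingers; the grasp point (between the pads) lies manip.grasp_offset behind it (manip.grasp_offset is the distance from the TCP to the grasp point, in mm); z points along the fingers, y is the direction in which the jaws open and shut (so a half turn about z gives the same grasp; the last joint's range is limited). The gripper opens to 94 mm and grips with 3 to 60 N. Pads are 16 mm wide; open, the fingers measure 119 mm over their backs; the gripper's body (75 mm by 177 mm) begins 78 mm behind the grasp point.
Start: joints at [-1.302, 0.3, 1.521, -0, 1.321, -0.067], TCP at [181.231, -519.273, 205.446] pointing down, gripper open.
Joint ranges: [-3.03, 3.03], [-0.79, 2.21], [0.23, 2.52], [-1.04, 4.18], [0, 3.07], [-2.55, 2.55]. Speed limits (rad/s): [2.22, 2.22, 2.57, 3.14, 3.14, 3.14].

## Interface

Orientations are given as [roll, pitch, yaw] about the fixed x, y, z axes, in that order (R = Rz(yaw) Ry(pitch) Rx(roll)).
In Python, from cell import monitor, vision, order, manip gives the robot as it stands.
- The arm moves only by the shell command python3 -m jog 'ROWS' [FORCE]. ROWS is JSON, a list of rows, each a list of 7 numbers: the shift along the tool's x, y, z in cm, then the turn, a rotation vector about the tool's x, y, z in rad, then the opening in per cent of the stroke, from 0 (shut) to 100 (fully open). In form: [[tx, ty, tz, rx, ry, rz, jaw], ...]. A call has 1 to 8 rows; each row shifts and turns the commanded pose from where the row before left it, along the tool's axes as they then stand; what a row does not reach is not made up. A row lasts 1/10 s, in which the tool goes at most 50 mm and 8.59 degrees, less where a joint would pass 70% of its speed; a pose out of reach is approached as far as the arm can. A call is refused whole if a number of a shift passes 5 or a number of a turn 0.15, either way. A call with a gripper value outside its range is refused whole. The fingers move at their own pace and stop on an object; FORCE is the grip in N (left out, the last holds). Time passes only in rows, so rows that do not move let the fingers close. It gives the time, the measured TCP pose, the force and the opening at its end, in the units of the state.
- monitor.read_state(): the state, without advancing time (a new reading comes with each control period).
- vision.camera(name): name is "scene" or "top" or "wrist"; returns a dict with "color" (480x640x3 uint8, blue, green, red), "fx", "fy", "cx", "cy" (pixels), "distortion" ([k1, k2, p1, p2, k3] as OpenCV has them; the pictures are not rectified), "cam_to_world" (4x4, takes a point from camera to world coordinates); the wrist camera has in their place "tool_from_camera" (4x4, takes a point from camera to tool coordinates, whose origin is the TCP and whose axes are the flange's). Camera axes: x right, y down, z forward; pixel columns grow to the right and rows downward; lengths in mm; the calibration is good to about 2 mm. A picture is of the moment at which its call begins: read the wrist's pose just before it. There is no depth.
- order.sign_off(): hands the job in, once; it reports no verdict.
The state is a dict: "clock": time; "joints": joint angles; "qd": joint speeds; "effort": joint torques, N m; "eef_pos": TCP position; "eef_rot": TCP orientation; "wrist_force": force on the tool from outside, world axes, zero at the start; "moment": the same for the moment, N m; "finger_gap": finger opening in mm.
Only numpy, scipy, OpenCV 4.12 (cv2) and the standard library are available. Lean on these libraries where they do the work, as an engineer would, in place of code of your own. Each camera call takes 0.05 s, during which the arm holds its last target.

## Working session

There is one attempt and no reset: what is moved stays moved. The work goes in short steps, Python scripts to look and compute and a shell command to move; the robot and the scene stay as the last step left them, time stands still between calls to the robot, and variables do not carry over. Pictures are saved under pics/ and viewed, and the job is handed in when it is done.

```bash
ls; mkdir -p pics
python3 - <<'E'
from cell import monitor, vision, manip
import cv2,pickle,numpy as np
s=monitor.read_state(); print(s); print(manip.grasp_offset)
d={}
for n in ("scene","top","wrist"):
    c=vision.camera(n); d[n]=c; cv2.imwrite(f"pics/{n}0.png",c["color"])
    print(n,{k:v for k,v in c.items() if k!="color"})
pickle.dump(d,open("cams0.pkl","wb"))
E
```

```text
pics
{'clock': 0.0, 'joints': array([-1.30159831e+00,  3.00463324e-01,  1.52156701e+00,  3.40976185e-06,
        1.32068508e+00, -6.66018865e-02]), 'qd': array([ 0.00066607,  0.0003506 , -0.0009862 ,  0.00034114, -0.00239321,
       -0.00095151]), 'effort': array([ 5.29989265e-04, -5.31807411e+01, -3.52730799e+01,  7.07955030e-02,
        2.43837159e-02, -8.14231430e-05]), 'eef_pos': array([ 181.16812649, -519.03740671,  204.8965441 ]), 'eef_rot': array([-3.14047260e+00, -7.80182754e-05,  3.35799017e-01]), 'wrist_force': array([-0.82455438,  0.90684554, -0.95804943]), 'moment': array([ 0.00498006,  0.00110801, -0.0247493 ]), 'finger_gap': 93.90105863815648}
18.8
scene {'fx': 477.8957546932437, 'fy': 477.8957546932437, 'cx': 316.99127340535415, 'cy': 240.87939913651536, 'distortion': array([0.01324712, 0.        , 0.        , 0.        , 0.        ]), 'cam_to_world': array([[ 2.02099895e-01,  8.03586597e-01, -5.59825164e-01,
         1.11348197e+03],
       [ 9.79234020e-01, -1.56459148e-01,  1.28923498e-01,
        -1.10957431e+02],
       [ 1.60114264e-02, -5.74255271e-01, -8.185197
[... 530 characters left out ...]
0818158e-01, -9.94899413e-01,
         1.06595867e+03],
       [ 0.00000000e+00,  0.00000000e+00,  0.00000000e+00,
         1.00000000e+00]])}
wrist {'fx': 400.1695355211583, 'fy': 400.1695355211583, 'cx': 320.2194653538025, 'cy': 242.71464290842994, 'distortion': array([-0.06503427,  0.        ,  0.        ,  0.        ,  0.        ]), 'tool_from_camera': array([[-3.56733726e-04, -9.65158563e-01, -2.61665474e-01,
         7.58875669e+01],
       [ 9.99999773e-01, -1.94715940e-04, -6.45105700e-04,
         8.75212789e-02],
       [ 5.71678852e-04, -2.61665645e-01,  9.65158414e-01,
        -1.79708827e+02],
       [ 0.00000000e+00,  0.00000000e+00,  0.00000000e+00,
         1.00000000e+00]])}
```

View pics/top0.png

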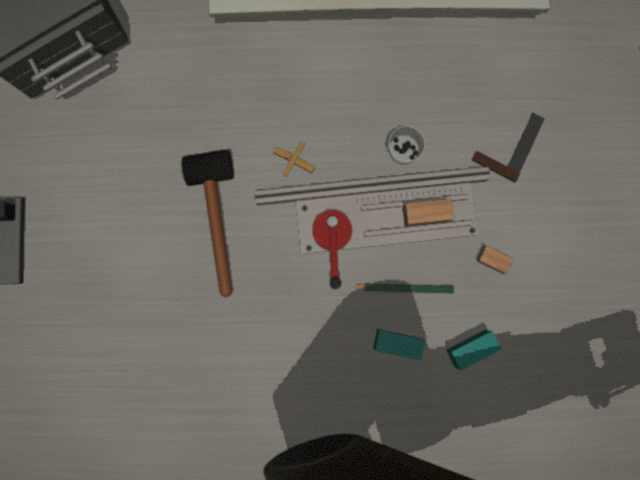

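View pics/scene0.png

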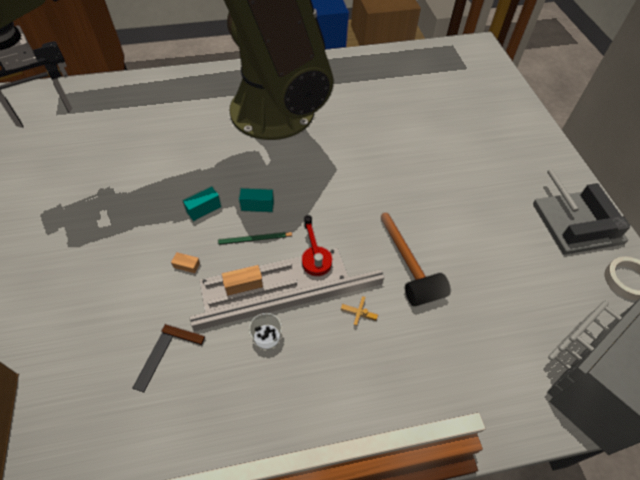

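The top view shows the maple block at (429,212) in the channel, the red cam with its post at (333,222), and the grip at (335,282). Things that could be mistaken for the block are the offcut at (495,258) and the turquoise blocks at (399,345) and (474,349). I choose (429,212): it is maple and sits in the channel. Next is a close crop to check that.

```bash
cat > h.py <<'E'
import cv2,numpy as np
def ray(c,uv):
    K=np.array([[c["fx"],0,c["cx"]],[0,c["fy"],c["cy"]],[0,0,1]])
    p=cv2.undistortPoints(np.array(uv,float).reshape(-1,1,2),K,np.array(c["distortion"])).reshape(-1,2)
    d=np.c_[p,np.ones(len(p))]@c["cam_to_world"][:3,:3].T
    return c["cam_to_world"][:3,3],d
def onplane(c,uv,z):
    o,d=ray(c,uv); return o+d*((z-o[2])/d[:,2])[:,None]
def proj(c,P):
    K=np.array([[c["fx"],0,c["cx"]],[0,c["fy"],c["cy"]],[0,0,1]])
    M=np.linalg.inv(c["cam_to_world"])
    return cv2.projectPoints(np.array(P,float).reshape(-1,1,3),cv2.Rodrigues(M[:3,:3])[0],M[:3,3],K,np.array(c["distortion"]))[0].reshape(-1,2)
def addwrist(c,s):
    from scipy.spatial.transform import Rotation as R
    T=np.eye(4);T[:3,:3]=R.from_euler("xyz",s["eef_rot"]).as_matrix();T[:3,3]=s["eef_pos"]
    c["cam_to_world"]=T@c["tool_from_camera"];return c
E
python3 - <<'E'
import pickle,cv2
d=pickle.load(open("cams0.pkl","rb"))
i=d["top"]["color"][150:310,245:505]
cv2.imwrite("pics/crop_top.png",cv2.resize(i,None,fx=3,fy=3,interpolation=cv2.INTER_CUBIC))
i=d["scene"]["color"][190:340,180:400]
cv2.imwrite("pics/crop_scene.png",cv2.resize(i,None,fx=3.5,fy=3.5,interpolation=cv2.INTER_CUBIC))
E
```

```text
(no output)
```

View pics/crop_top.png

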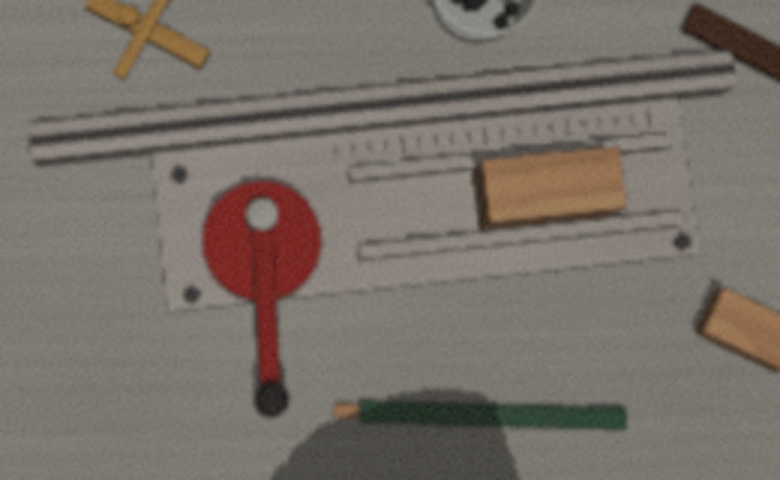

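View pics/crop_scene.png

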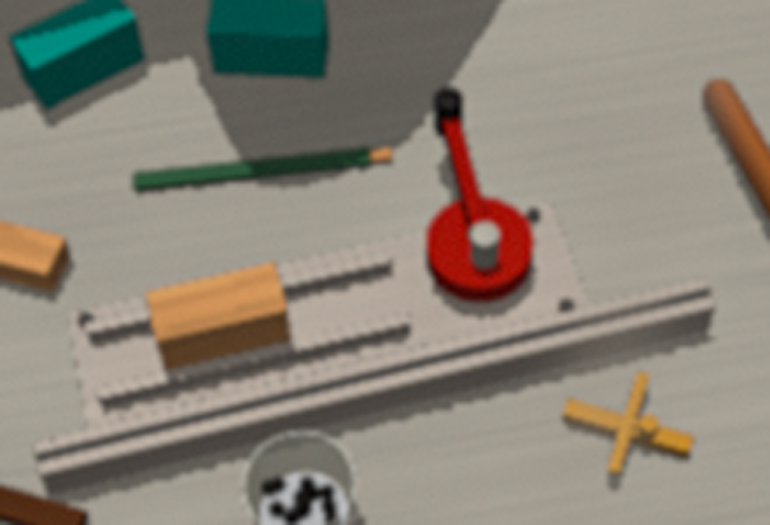

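Run:
```python
import pickle,cv2,numpy as np
from h import *
d=pickle.load(open("cams0.pkl","rb"))
T=lambda x:(np.array(x,float)+.5)/3-.5+[245,150]
S=lambda x:(np.array(x,float)+.5)/3.5-.5+[180,190]
t,s=d["top"],d["scene"]
def show(n,c,uv,z):
    P=onplane(c,uv,z); print(n,P[:,:2].round(1).tolist()); return P
P=show("post t",t,T([[262,214]]),60);show("post s",s,S([[485,231]]),60)
G=show("grip t",t,T([[271,399]]),66);show("grip s",s,S([[448,98]]),66)
# red disc
def disc(c,z):
    h=cv2.cvtColor(c["color"],cv2.COLOR_BGR2HSV)
    m=((h[...,0]<6)|(h[...,0]>174))&(h[...,1]>170)&(h[...,2]>60)
    m=m.astype(np.uint8)*255
    return m
for n,c in(("top",t),("scene",s)):
    m=disc(c,0); k=cv2.connectedComponentsWithStats(m); print(n,[(a.tolist()) for a in k[2][1:] if a[4]>50])
pl=show("plate t",t,T([[155,152],[168,309],[697,249],[680,93]]),8)
b=show("block t",t,T([[482,162],[620,148],[627,206],[489,225]]),56)
bs=show("block s",s,S([[147,292],[276,264],[289,316],[160,342]]),56)
bar=show("bar t",t,T([[30,122],[733,53]]),30)
w=show("wall",t,T([[349,170],[668,137],[358,246],[680,213]]),22)
bs2=show("bar s",s,S([[38,450],[710,290],[43,468],[715,305]]),30)
wl=show("wall s",s,S([[90,328],[388,262],[100,398],[408,325]]),22)
an=lambda a,b:np.degrees(np.arctan2(*(a-b)[[1,0]])).round(2)
for n,a,b_ in(("plate lo",pl[1],pl[2]),("bar",bar[0],bar[1]),("w1",w[0],w[1]),("w2",w[2],w[3]),("bar s",bs2[1],bs2[0]),("bars",bs2[3],bs2[2]),("wls",wl[1],wl[0]),("wls",wl[3],wl[2]),("blk",b[0],b[1]),("blk",b[3],b[2]),("lever",G[0],P[0])): print(n,an(a,b_),np.linalg.norm((a-b_)[:2]).round(1))
print("block c",b.mean(0),bs.mean(0))
```

```text
post t [[561.7, 19.5]]
post s [[559.4, 20.3]]
grip t [[456.9, 17.8]]
grip s [[457.3, 16.8]]
top [[314, 211, 37, 65, 1010]]
scene [[302, 224, 30, 52, 687]]
plate t [[607.7, 81.0], [513.4, 75.6], [540.2, -241.9], [635.4, -237.1]]
block t [[588.6, -107.2], [594.7, -187.4], [561.0, -189.6], [552.3, -109.6]]
block s [[560.8, -188.8], [555.9, -109.7], [594.0, -107.0], [596.9, -184.3]]
bar t [[624.1, 153.3], [654.6, -264.9]]
wall [[591.4, -33.5], [606.2, -224.5], [546.2, -37.1], [560.5, -229.1]]
bar s [[639.9, -263.0], [610.6, 154.4], [652.1, -260.8], [621.7, 154.4]]
wall s [[558.4, -228.6], [546.4, -39.5], [608.3, -226.1], [594.4, -35.2]]
plate lo 94.83 318.6
bar 94.18 419.3
w1 94.44 191.6
w2 94.26 192.5
bar s 94.02 418.5
bars 94.18 416.3
wls 93.65 189.5
wls 94.18 191.4
blk 94.34 80.3
blk 96.26 80.5
lever -179.07 104.8
block c [ 574.17358559 -148.46128585   56.        ] [ 576.87347948 -147.46754594   56.        ]
```

```bash
python3 -m jog '[[3.5,-3,0,0,0,0,0],[3.5,-3,0,0,0,0,0],[3.5,-3,0,0,0,0,0],[3.5,-3,0,0,0,0,0],[3.5,-3,0,0,0,0,0],[3.5,-3,0,0,0,0,0],[3.5,-3,0,0,0,0,0],[3.5,-3,0,0,0,0,0]]' 10; python3 -m jog '[[3.5,-3,0,0,0,0,0],[3.5,-3,0,0,0,0,0],[3.5,-3,0,0,0,0,0],[3.5,-3,0,0,0,0,0],[3.5,-3,0,0,0,0,0],[0,0,0,0,0,0,0]]'; python3 -m jog '[[0,0,0,0,0,-0.15,0],[0,0,0,0,0,-0.15,0],[0,0,0,0,0,-0.15,0],[0,0,0,0,0,-0.15,0],[0,0,0,0,0,-0.15,0],[0,0,0,0,0,-0.15,0],[0,0,0,0,0,-0.15,0],[0,0,0,0,0,-0.15,0]]'; python3 -m jog '[[0,0,0,0,0,-0.03,0],[0,0,0,0,0,0,0]]'
```

```text
clock: 0.95
eef_pos: [367.0, -198.7, 205.5]
eef_rot: [3.141, -0.0, 0.336]
wrist_force: [0.5, -0.5, -0.4]
finger_gap: 33.5
clock: 1.55
eef_pos: [483.6, 2.6, 205.0]
eef_rot: [-3.141, 0.0, 0.34]
wrist_force: [0.9, -1.1, -0.5]
finger_gap: 0.5
clock: 2.35
eef_pos: [482.0, -1.6, 205.3]
eef_rot: [-3.141, 0.0, 1.542]
wrist_force: [0.2, -0.7, -0.4]
finger_gap: 0.7
clock: 2.55
eef_pos: [482.1, -1.4, 205.4]
eef_rot: [-3.141, 0.0, 1.563]
wrist_force: [-0.9, 0.1, -0.3]
finger_gap: 0.5
```

```bash
python3 -m jog '[[-0.8,0,3,0,0,0,0],[0,0,4,0,0,0,0],[0,0,4,0,0,0,0],[0,0,0,0,0,0,0]]'
python3 - <<'E'
from cell import monitor, vision
import cv2,pickle
from h import *
s=monitor.read_state(); c=addwrist(vision.camera("wrist"),s)
pickle.dump(c,open("w1.pkl","wb")); cv2.imwrite("pics/w1.png",c["color"])
f=np.array([-.0741,.9973]);n=np.array([-.9973,-.0741])
print(s["eef_pos"])
E
```

```text
clock: 2.95
eef_pos: [479.7, -9.1, 91.5]
eef_rot: [-3.134, -0.001, 1.562]
wrist_force: [0.1, -0.1, -0.3]
finger_gap: 0.4
[479.67344382  -9.11062265  91.53058819]
```

View pics/w1.png

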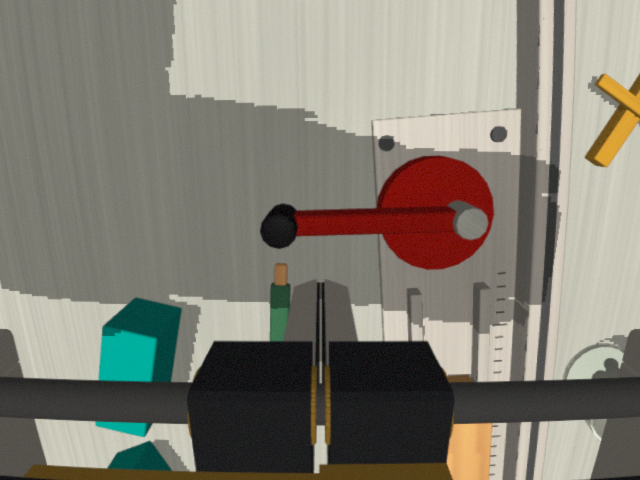

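The wrist picture shows the grip at (278,226), the post at (471,222), and the shut fingertips around (322,285), behind the lever and clear of it. I'll check the geometry from this view.

```bash
python3 - <<'E'
import pickle
from h import *
c=pickle.load(open("w1.pkl","rb"))
print(onplane(c,[[471,222]],60),onplane(c,[[279,228]],66))
e=onplane(c,[[375,121],[520,109]],8);print(e)
print(onplane(c,[[540,100],[540,300]],30), onplane(c,[[551,100],[553,300]],30))
E
python3 -m jog '[[0,0,3,0,0,0,0],[0,0,2.5,0,0,0,0],[0,0,0,0,0,0,0]]'
```

```text
[[561.3685706   20.75231641  60.        ]] [[457.82932676  19.46048796  66.        ]]
[[514.29041447  75.25101898   8.        ]
 [606.95109291  83.00547044   8.        ]]
[[608.01950149  86.88015682  30.        ]
 [624.1542647  -38.67070933  30.        ]] [[614.69376009  87.00083047  30.        ]
 [633.1397619  -38.83014921  30.        ]]
clock: 3.3
eef_pos: [482.0, -9.1, 40.3]
eef_rot: [-3.14, -0.0, 1.564]
wrist_force: [-0.2, 0.9, 1.0]
finger_gap: 0.4
```

```bash
python3 -m jog '[[0.7,0,0,0,0,0,0],[0.5,0,0,0,0,0,0],[0,0,0,0,0,0,0]]';  python3 -m jog '[[0.8,-0.1,0,0,0,0.1,0],[0.8,-0.1,0,0,0,0.1,0],[0.8,-0.1,0,0,0,0.1,0],[0.8,-0.1,0,0,0,0.1,0],[0.8,-0.1,0,0,0,0.1,0],[0,0,0,0,0,0,0]]'
python3 - <<'E'
from cell import monitor, vision
import cv2,pickle
from h import *
s=monitor.read_state(); c=addwrist(vision.camera("wrist"),s)
cv2.imwrite("pics/w2.png",c["color"])
p=s["eef_pos"][:2]-[561,20.2]; y=s["eef_rot"][2]; x=np.array([np.cos(y),np.sin(y)]);yy=np.array([np.sin(y),-np.cos(y)])
print(-p@x,-p@yy)
E
```

```text
clock: 3.6
eef_pos: [483.2, 3.5, 42.1]
eef_rot: [3.139, 0.0, 1.566]
wrist_force: [0.2, 0.3, 0.5]
finger_gap: 0.5
clock: 4.2
eef_pos: [485.9, 43.3, 41.2]
eef_rot: [3.141, -0.001, 1.065]
wrist_force: [-0.6, -0.9, -0.4]
finger_gap: 0.3
16.187410950008058 76.85945922573804
```

View pics/w2.png

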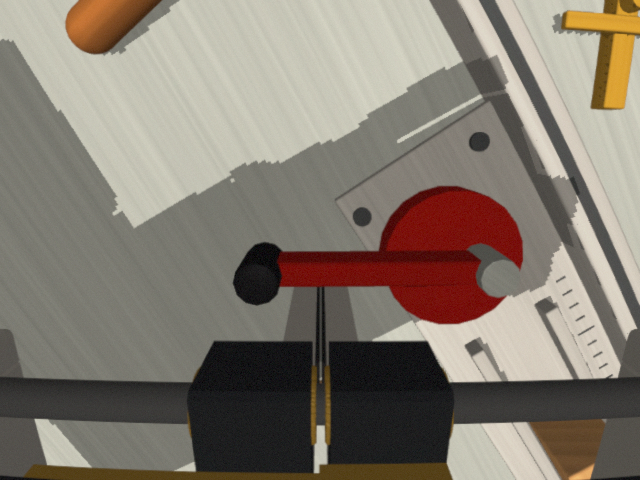

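The lever is following flat on the finger's face, with the grip at (257,273) and the post at (498,278). I'll continue the sweep.

```bash
python3 -m jog '[[0.8,-0.1,0.3,0,0,0.1,0],[0.8,-0.1,0,0,0,0.1,0],[0.8,-0.1,0,0,0,0.1,0],[0.8,-0.1,0,0,0,0.1,0],[0.8,-0.1,0,0,0,0.1,0],[0.8,-0.1,0,0,0,0.1,0],[0.8,-0.1,0,0,0,0.1,0],[0,0,0,0,0,0,0]]'
cat > look.py <<'E'
import sys
from cell import monitor, vision
import cv2,pickle
from h import *
k=sys.argv[1]
s=monitor.read_state(); c=addwrist(vision.camera("wrist"),s)
cv2.imwrite(f"pics/w{k}.png",c["color"]); t=vision.camera("top"); q=vision.camera("scene"); pickle.dump((c,t,q),open(f"w{k}.pkl","wb"))
i=t["color"][150:310,245:505]
cv2.imwrite(f"pics/t{k}.png",cv2.resize(i,None,fx=3,fy=3,interpolation=cv2.INTER_CUBIC))
i=q["color"][190:340,180:400]
cv2.imwrite(f"pics/s{k}.png",cv2.resize(i,None,fx=3.5,fy=3.5,interpolation=cv2.INTER_CUBIC))
p=s["eef_pos"][:2]-[561,20.2]; y=s["eef_rot"][2]; x=np.array([np.cos(y),np.sin(y)]);yy=np.array([np.sin(y),-np.cos(y)])
print("pivot in tool",-p@x,-p@yy, s["eef_pos"],s["eef_rot"],s["wrist_force"])
E
python3 look.py 3
```

```text
clock: 5.05
eef_pos: [520.8, 85.7, 37.7]
eef_rot: [3.142, -0.0, 0.367]
wrist_force: [0.1, 0.2, -0.2]
finger_gap: 0.5
pivot in tool 14.059712512005856 75.58571611597007 [520.75052734  85.70462539  37.65760215] [ 3.14155950e+00 -4.13147087e-04  3.67070189e-01] [ 0.14761005  0.19856797 -0.17554854]
```

View pics/w3.png

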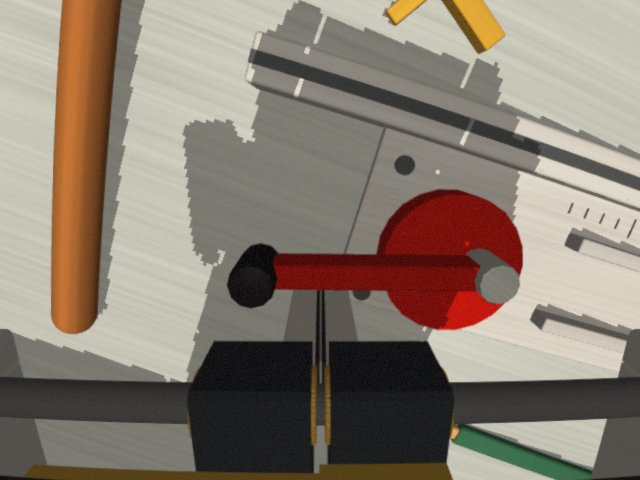

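```bash
python3 -m jog '[[0.8,-0.1,0,0,0,0.1,0],[0.8,-0.1,0,0,0,0.1,0],[0.4,-0.05,0,0,0,0.05,0],[0,0,0,0,0,0,0],[0,0,0,0,0,0,0]]'; python3 look.py 4
```

```text
clock: 5.7
eef_pos: [538.7, 93.4, 37.6]
eef_rot: [3.141, -0.0, 0.119]
wrist_force: [0.2, 0.4, -0.6]
finger_gap: 0.5
pivot in tool 13.461488449755151 75.29414057813301 [538.70315267  93.36604319  37.5504952 ] [ 3.14148033e+00 -4.24954254e-04  1.18886420e-01] [ 0.21110298  0.36474147 -0.63560735]
```

View pics/w4.png

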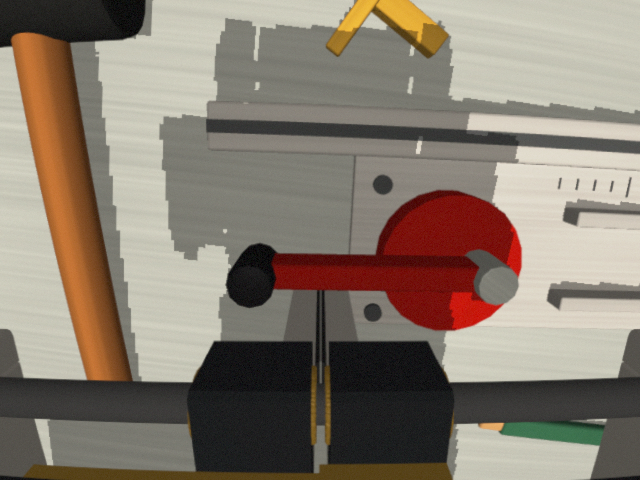

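View pics/t4.png

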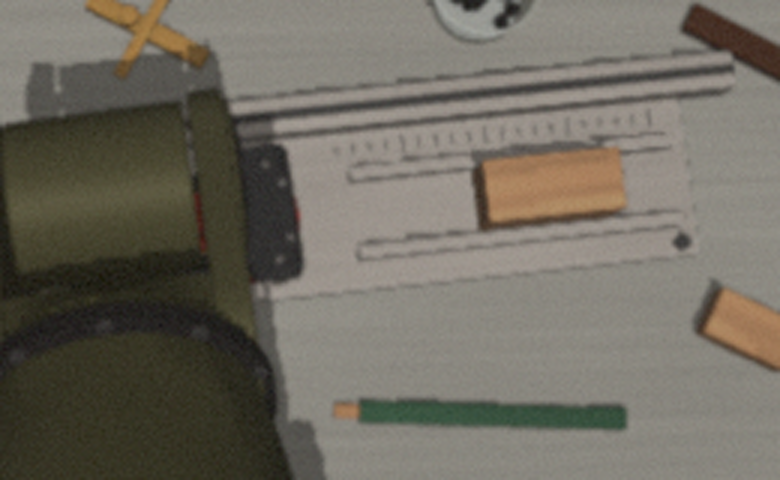

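View pics/s4.png

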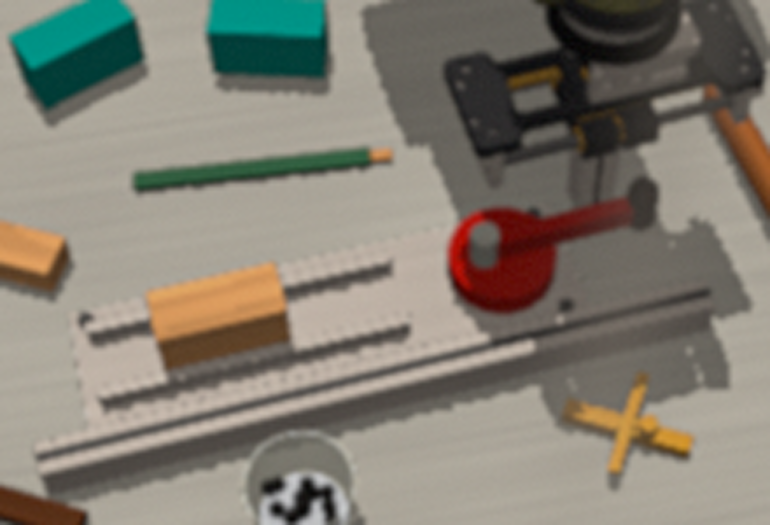

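```bash
cat > ang.py <<'E'
import sys,pickle
from h import *
def run(c,cols=(282,372),rows=(235,300),show=True):
    im=c["color"]; h=cv2.cvtColor(cv2.GaussianBlur(im,(3,3),0),cv2.COLOR_BGR2HSV)
    m=((h[...,0]<8)|(h[...,0]>172))&(h[...,1]>150)
    lo=[];g=np.asarray(cv2.cvtColor(im,cv2.COLOR_BGR2GRAY),float)
    R=im[...,2].astype(float)
    mid=[]
    for x in range(*cols):
        r=np.where(m[rows[0]:rows[1],x])[0]+rows[0]
        if len(r)<5: continue
        lo.append((x,r.max()+.5))
        # dark/bright ridge: strongest R rise inside
        col=cv2.GaussianBlur(R[r.min():r.max()+1,x:x+1],(1,3),0).ravel()
        d=np.diff(col)[3:-6]; 
        mid.append((x,r.min()+3.5+np.argmax(d)))
    return np.array(lo),np.array(mid)
def ln(c,pts,z):
    P=onplane(c,pts,z)[:,:2].astype(np.float32)
    v=cv2.fitLine(P,cv2.DIST_HUBER,0,.01,.01).ravel()
    if v[1]<0:v[:2]*=-1
    return v,np.arctan2(v[1],v[0])
if __name__=="__main__":
    c=pickle.load(open(f"w{sys.argv[1]}.pkl","rb"))[0]
    lo,mid=run(c)
    piv=np.array([561,20.2])
    for n,p in(("lo",lo),("mid",mid)):
        v,a=ln(c,p,54); nn=np.array([-v[1],v[0]])
        print("lever",n,p[0],p[-1],"ang deg",np.degrees(a),"pivot offset",(piv-v[2:])@nn)
    # bar groove
    g=cv2.GaussianBlur(cv2.cvtColor(c["color"],cv2.COLOR_BGR2GRAY),(5,5),0).astype(float)
    pts=[]
    for x in range(230,460):
        seg=g[112:150,x]; k=112+np.argmin(seg); w=np.arange(k-6,k+7); wt=np.clip(seg.max()*.8-g[w,x],0,None); pts.append((x,(w*wt).sum()/max(wt.sum(),1e-6)))
    v,a=ln(c,np.array(pts),30); print("groove",pts[0],pts[-1],np.degrees(a),v[2:])
    e=[]
    gx=cv2.Sobel(g,cv2.CV_64F,0,1)
E
python3 ang.py 4
```

```text
lever lo [282.  288.5] [371.  289.5] ang deg 96.78011 pivot offset -3.07171141477229
lever mid [282.  264.5] [371.  265.5] ang deg 95.831894 pivot offset 6.901508273677041
groove (230, np.float64(125.17136498516321)) (459, np.float64(136.1461348393929)) 94.52552 [617.52515  94.79458]
```

```bash
python3 -m jog '[[0.29,-0.04,0,0,0,0.038,0],[0,0,0,0,0,0,0],[0,0,0,0,0,0,0]]'; python3 look.py 5;python3 ang.py 5;  python3 -m jog '[[-1,0,0,0,0,0,0],[-2,0,0,0,0,0,0],[0,0,-4,0,0,0,0],[0,0,-4,0,0,0,0],[-4,0,-4,0,0,0,0],[-4,0,0,0,0,0,0],[-4,0,0,0,0,0,0],[-4,0,0,0,0,0,0]]';python3 -m jog '[[-4,-4,0,0,0,0,0],[-3,-4,0,0,0,0,0],[0,0,0,0,0,0,0]]'; python3 look.py 6
```

```text
clock: 6.15
eef_pos: [541.5, 94.3, 37.5]
eef_rot: [3.142, -0.0, 0.079]
wrist_force: [-1.8, -0.6, 1.5]
finger_gap: 0.7
pivot in tool 13.557050354677301 75.41274212740589 [541.51133276  94.30173506  37.49356183] [ 3.14157195e+00 -2.08266290e-05  7.93034626e-02] [-1.75548467 -0.63689925  1.50546105]
lever lo [282.  289.5] [371.  290.5] ang deg 93.60545 pivot offset -4.572942412645591
lever mid [282.  265.5] [371.  266.5] ang deg 93.69707 pivot offset 6.678618602119627
groove (230, np.float64(135.29176114890402)) (459, np.float64(135.59192917438753)) 94.62189 [617.80414   91.038246]
clock: 7.1
eef_pos: [354.7, 79.8, 152.5]
eef_rot: [-3.142, -0.001, 0.078]
wrist_force: [0.3, -0.2, 0.4]
finger_gap: 0.8
clock: 7.4
eef_pos: [282.3, 152.7, 152.7]
eef_rot: [-3.141, -0.001, 0.084]
wrist_force: [-0.1, -1.2, 0.4]
finger_gap: 0.4
pivot in tool 266.4894848469892 155.55598720883876 [282.34814949 152.74228344 152.73299157] [-3.14065445e+00 -9.32653751e-04  8.43819584e-02] [-0.05717262 -1.19666271  0.43157961]
```

View pics/t6.png

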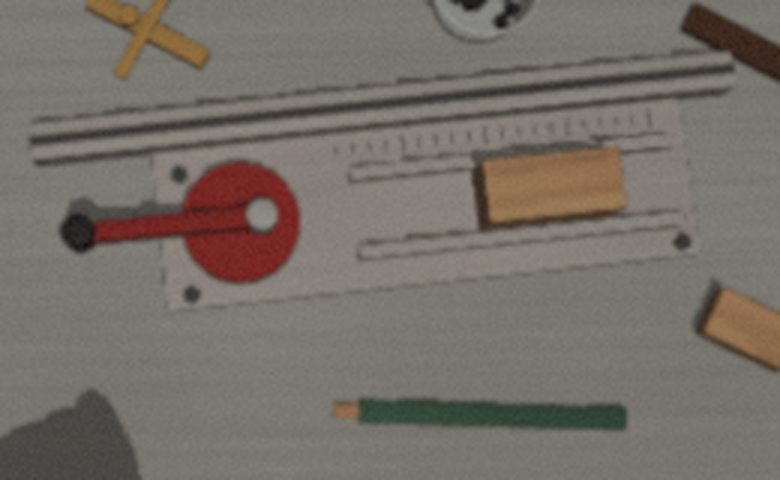

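View pics/s6.png

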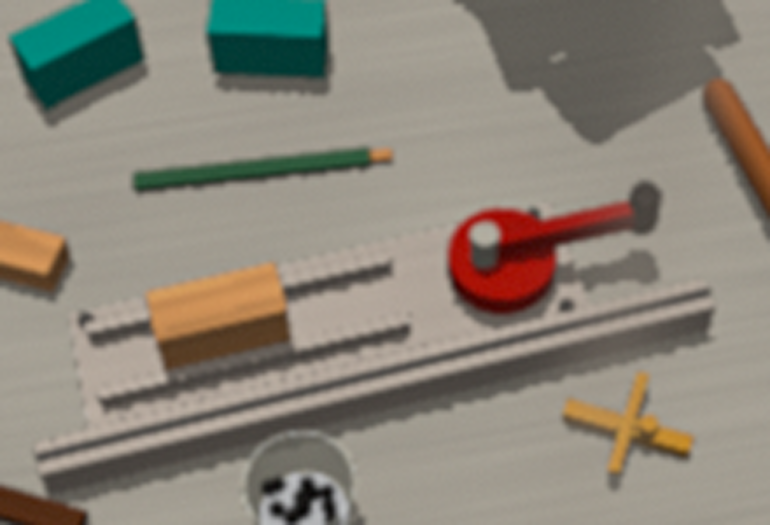

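View pics/w6.png

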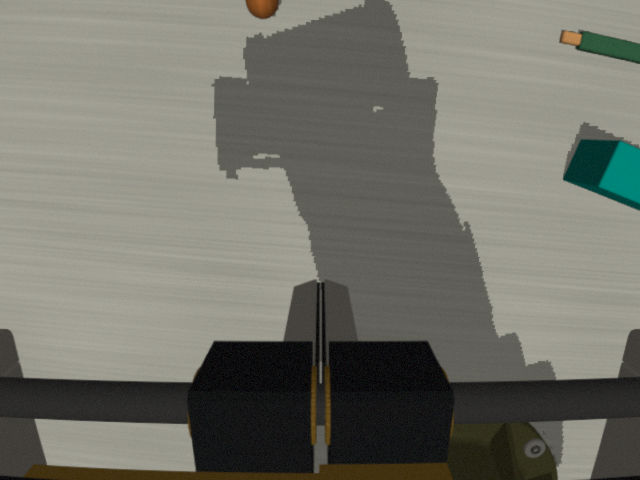

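The top crop shows the lever nearly in line, with the post at (262,214) and the grip at (77,232). I'll measure the angle in both fixed views against the bar's groove.

```bash
cat > meas.py <<'E'
import sys,pickle
from h import *
from ang import ln
_,t,s=pickle.load(open(f"w{sys.argv[1]}.pkl","rb"))
T=lambda x:(np.array(x,float)+.5)/3-.5+[245,150]
S=lambda x:(np.array(x,float)+.5)/3.5-.5+[180,190]
def iT(p): return p
def groove(c,a,b,hw=4,z=30):
    g=cv2.cvtColor(c["color"],cv2.COLOR_BGR2GRAY).astype(np.float32)
    pts=[]
    for x in np.arange(a[0]+4,b[0]-4,1.):
        y0=a[1]+(b[1]-a[1])*(x-a[0])/(b[0]-a[0]); y=np.linspace(y0-hw,y0+hw,33).astype(np.float32)
        v=cv2.remap(g,np.full((33,1),x,np.float32),y[:,None],cv2.INTER_LINEAR).ravel()
        w=np.clip(np.median(v)-v-3,0,None); 
        if w.sum()>5: pts.append((x,(w*y).sum()/w.sum()))
    return ln(c,np.array(pts),z)
def levl(c,box,z=54):
    h=cv2.cvtColor(c["color"],cv2.COLOR_BGR2HSV)
    m=(((h[...,0]<8)|(h[...,0]>172))&(h[...,1]>130)).astype(float)
    R=c["color"].astype(float); m=np.clip((R[...,2]-R[...,1]),0,None)
    x0,x1,y0,y1=box; pts=[]
    for x in range(x0,x1):
        w=m[y0:y1,x]; w=np.clip(w-.25*w.max(),0,None); pts.append((x,(np.arange(y0,y1)*w).sum()/w.sum()))
    return pts[0],pts[-1],ln(c,np.array(pts),z)
def blob(c,box,dark):
    x0,x1,y0,y1=box; g=cv2.cvtColor(c["color"],cv2.COLOR_BGR2GRAY)[y0:y1,x0:x1].astype(float)
    return g
vt,at=groove(t,T([32,141]),T([735,70])); print("groove top",np.degrees(at),vt[2:])
vs,as_=groove(s,S([40,450]),S([710,290])) if 0 else groove(s,S([45,452]),S([708,293]),3); print("groove scene",np.degrees(as_),vs[2:])
a,b,(v,l)=levl(t,(276,303,218,234)); print("lever top",a,b,np.degrees(l))
a,b,(v,l)=levl(s,(334,356,244,268)); print("lever scene",a,b,np.degrees(l))
E
python3 meas.py 6
python3 - <<'E'
import pickle
from h import *
_,t,s=pickle.load(open("w6.pkl","rb"))
for n,c,(x0,x1,y0,y1) in(("tg",t,(258,345,210,240)),("sg",s,(305,375,236,285))):
    i=c["color"][y0:y1,x0:x1]; cv2.imwrite(f"pics/{n}.png",cv2.resize(i,None,fx=9,fy=9,interpolation=cv2.INTER_CUBIC))
E
```

```text
groove top 94.516045 [626.86414  -25.122183]
groove scene 94.523315 [628.3614  -58.78055]
lever top (276, np.float64(227.03778677462887)) (302, np.float64(224.27456647398844)) 93.60942
lever scene (334, np.float64(260.29789368104315)) (355, np.float64(250.13076278290026)) 111.62514
```

View pics/tg.png

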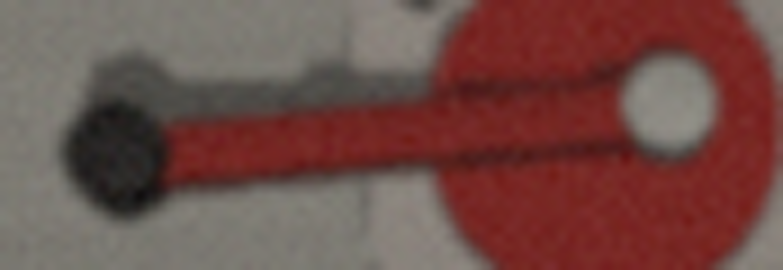

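View pics/sg.png

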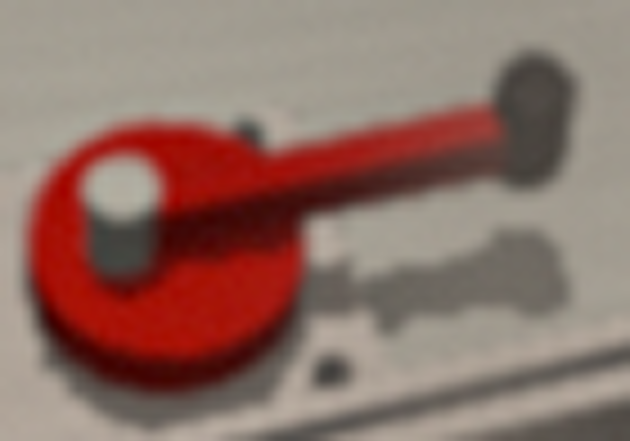

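Run:
```python
import pickle
from h import *
_,t,s=pickle.load(open("w6.pkl","rb"))
q=lambda p,o:(np.array(p,float)+.5)/9-.5+o
for gy in (148,151):
    P=onplane(t,q([[670,103]],[258,210]),60)[0];G=onplane(t,q([[115,gy]],[258,210]),66)[0]
    print("top",P,G,np.linalg.norm((G-P)[:2]),np.degrees(np.arctan2((G-P)[1],(G-P)[0])))
P=onplane(s,q([[123,186]],[305,236]),60)[0]
for g in ([536,88],[536,92]):
    G=onplane(s,q([g],[305,236]),66)[0]
    print("scene",P,G,np.linalg.norm((G-P)[:2]),np.degrees(np.arctan2((G-P)[1],(G-P)[0])))
# scene lever upper edge, z=54 ; top view lever edges z=54/ lower
for n,e in(("s up",[[275,155],[497,104]]),):
    A=onplane(s,q(e,[305,236]),54); d=A[1]-A[0]; print(n,np.degrees(np.arctan2(d[1],d[0])))
for n,e in(("t lo",[[170,189],[620,148]]),("t up",[[170,122],[610,77]])):
    A=onplane(t,q(e,[258,210]),54); d=A[1]-A[0]; d*=np.sign(d[1]); print(n,np.degrees(np.arctan2(d[1],d[0])))
# disc centre top view (z=34) via red mask hull circle
h=cv2.cvtColor(t["color"],cv2.COLOR_BGR2HSV)
```

```text
top [561.67326145  19.50998552  60.        ] [555.37817571 123.94980468  66.        ] 104.62936457346026 93.44931661202502
top [561.67326145  19.50998552  60.        ] [554.81137043 123.96098165  66.        ] 104.67614886719103 93.75863584132401
scene [560.84312109  19.99913578  60.        ] [556.053407  123.5716595  66.       ] 103.68321479508492 92.64775840929408
scene [560.84312109  19.99913578  60.        ] [557.19699655 123.26720789  66.        ] 103.3324195975852 92.02212358356333
s up 94.2272267600324
t lo 93.59747928147885
t up 94.23611714907135
```

The two fixed views disagree by about 1°: the lever reads 93.5 to 94.2° (one scene value is 92.3°) and the fence 94.5°. A close wrist view from above should settle it.

```bash
python3 -m jog '[[4.2,1.9,0.8,0,0,0,0],[4.2,1.9,0.8,0,0,0,0],[4.2,1.9,0.8,0,0,0,0],[4.2,1.9,0.8,0,0,0,0],[4.2,1.9,0.8,0,0,0,0],[0,0,0,0,0,0,0],[0,0,0,0,0,0,0]]'; python3 look.py 7
```

```text
clock: 8.25
eef_pos: [502.7, 69.7, 111.5]
eef_rot: [-3.142, 0.002, 0.075]
wrist_force: [-0.1, 0.0, -0.4]
finger_gap: 0.9
pivot in tool 54.466526200481916 53.68147827400779 [502.68810983  69.67754087 111.52743387] [-3.14158861e+00  2.27388132e-03  7.45176608e-02] [-0.14287231  0.02737598 -0.38740667]
```

View pics/w7.png

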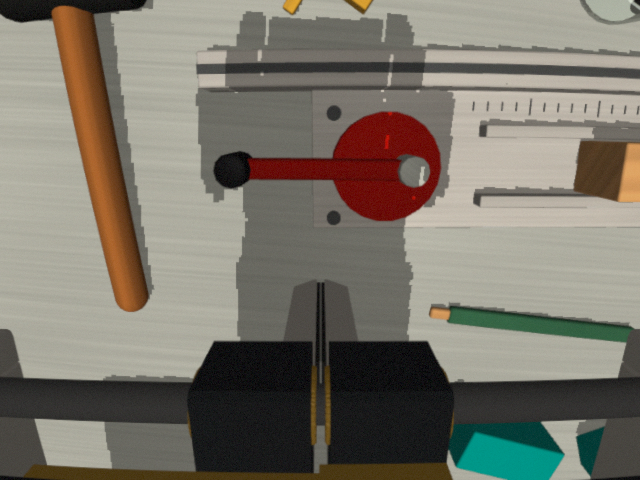

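```bash
cat > wang.py <<'E'
import pickle,sys
from h import *
from ang import ln
c=pickle.load(open(f"w{sys.argv[1]}.pkl","rb"))[0]
dy=int(sys.argv[2]) if len(sys.argv)>2 else 0; dx=int(sys.argv[3]) if len(sys.argv)>3 else 0
im=cv2.GaussianBlur(c["color"],(3,3),0).astype(float)
red=im[...,2]-im[...,1]
def edge(sig,z,x0,x1,y0,y1,sgn):
    P=[]
    for x in range(x0,x1):
        d=sgn*np.diff(sig[y0:y1,x]); d=np.clip(d,0,None); k=np.argmax(d); w=slice(max(k-2,0),k+3)
        P.append((x,y0+.5+(np.arange(len(d))[w]*d[w]).sum()/d[w].sum()))
    v,a=ln(c,np.array(P),z); q=np.array([v[0],v[1]]); res=onplane(c,P,z)[:,:2]-v[2:]; r=res@np.array([-v[1],v[0]])
    return round(np.degrees(a),2),P[0],P[-1],"rms",r.std().round(2)
print("lever lower",edge(red,54,256+dx,325+dx,170+dy,190+dy,-1))
print("lever upper",edge(red,54,256+dx,325+dx,148+dy,170+dy,1), "z34:",edge(red,34,256+dx,325+dx,148+dy,170+dy,1)[0])
g=im.mean(2)
print("groove lo",edge(g,30,205+dx,460+dx,66+dy,80+dy,1)); print("groove up",edge(g,30,205+dx,460+dx,58+dy,70+dy,-1))
E
python3 wang.py 7
python3 - <<'E'
import pickle
from h import *
c=pickle.load(open("w7.pkl","rb"))[0]
cv2.imwrite("pics/w7c.png",cv2.resize(c["color"][100:230,200:450],None,fx=3.2,fy=3.2,interpolation=cv2.INTER_CUBIC))
E
```

```text
lever lower (np.float32(93.67), (256, np.float64(178.47701149425288)), (324, np.float64(179.12962962962962)), 'rms', np.float64(0.05))
lever upper (np.float32(93.56), (256, np.float64(157.86)), (324, np.float64(158.59333333333333)), 'rms', np.float64(0.11)) z34: 93.56
groove lo (np.float32(94.54), (205, np.float64(73.5576923076923)), (459, np.float64(72.644578313253)), 'rms', np.float64(0.07))
groove up (np.float32(94.55), (205, np.float64(63.43630573248407)), (459, np.float64(62.39206349206349)), 'rms', np.float64(0.08))
```

View pics/w7c.png

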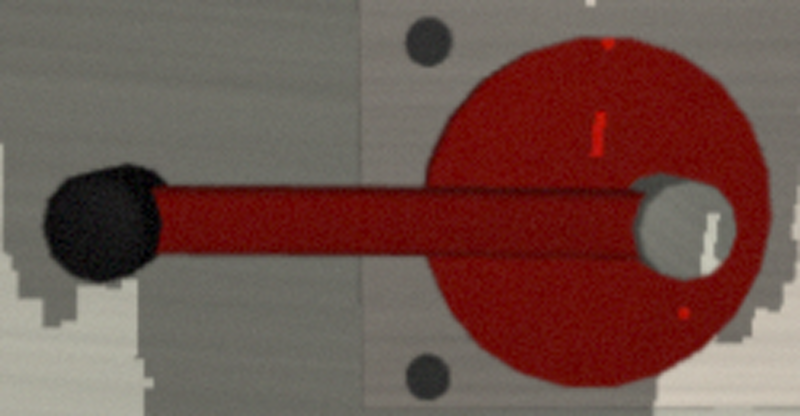

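All the wrist edges agree: the lever is at 93.6° and the fence at 94.55°, so the cam is overshot by about 0.9°. I'll nudge it back from the other side.

```bash
python3 -m jog '[[3.7,-1,0,0,0,0,0],[3.8,-1.1,0,0,0,0,0],[0,0,0,0,0,0,0],[0,0,3.5,0,0,0,0],[0,0,3.7,0,0,0,0],[-0.4,0,0,0,0,0,0],[0,0,0,0,0,0,0],[0,0,0,0,0,0,0]]'; python3 look.py 8
```

```text
clock: 9.2
eef_pos: [572.4, 98.2, 43.4]
eef_rot: [-3.142, -0.003, 0.078]
wrist_force: [0.7, 0.2, -0.8]
finger_gap: 0.4
pivot in tool -17.441337593663963 76.90177298094392 [572.39518854  98.22712748  43.35094875] [-3.14151979e+00 -3.06511388e-03  7.80110420e-02] [ 0.65236973  0.15589729 -0.82339265]
```

View pics/w8.png

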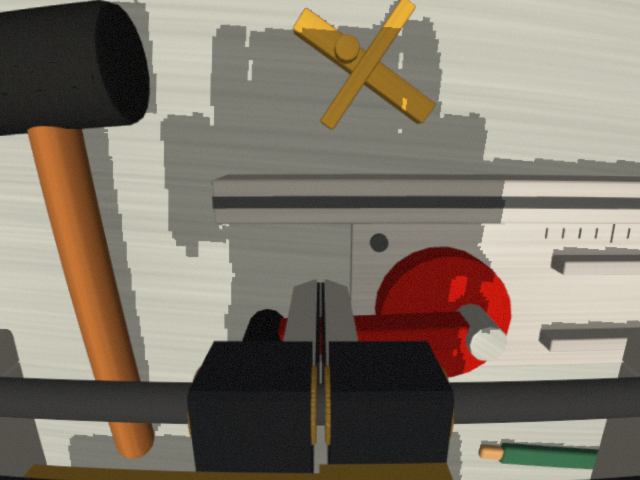

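```bash
python3 -m jog '[[-0.2,0,0.4,0,0,0,0],[-0.1,0,0,0,0,0,0],[0,0,0,0,0,0,0],[0,0,0,0,0,0,0]]'; python3 look.py 9
python3 - <<'E'
import pickle
from h import *
from ang import ln
for k in (8,9):
    c=pickle.load(open(f"w{k}.pkl","rb"))[0]
    im=cv2.GaussianBlur(c["color"],(3,3),0).astype(float); r=im[...,2]
    P=[]
    for x in range(375,450):
        d=np.diff(r[305:345,x]); 
        P.append((x,305+np.argmin(d[:25]),d[:25].min(), 305+np.argmax(d),d.max()))
    print(k,P[::12])
c=pickle.load(open("w9.pkl","rb"))[0]
cv2.imwrite("pics/w9c.png",cv2.resize(c["color"][230:390,230:520],None,fx=2.7,fy=2.7,interpolation=cv2.INTER_CUBIC))
E
```

```text
clock: 9.75
eef_pos: [568.7, 97.8, 36.8]
eef_rot: [-3.142, 0.0, 0.078]
wrist_force: [1.3, 0.9, -0.4]
finger_gap: 0.2
pivot in tool -13.707952013749404 76.81441240803231 [568.69993129  97.84710529  36.81076661] [-3.14158169e+00  9.70320287e-05  7.77539109e-02] [ 1.28231368  0.86649559 -0.42420764]
8 [(375, np.int64(314), np.float64(-10.0), np.int64(330), np.float64(8.0)), (387, np.int64(313), np.float64(-18.0), np.int64(329), np.float64(8.0)), (399, np.int64(313), np.float64(-16.0), np.int64(329), np.float64(10.0)), (411, np.int64(312), np.float64(-15.0), np.int64(328), np.float64(9.0)), (423, np.int64(312), np.float64(-17.0), np.int64(328), np.float64(9.0)), (435, np.int64(311), np.float64(-14.0), np.int64(327), np.float64(10.0)), (447, np.int64(311), np.float64(-16.0), np.int64(327), np.float64(10.0))]
9 [(375, np.int64(313), np.float64(-23.0), np.int64(330), np.float64(9.0)), (387, np.int64(312), np.float64(-16.0), np.int64(329), np.float64(8.0)), (399, np.int64(312), np.float64(-19.0), np.int64(329), np.float64(10.0)), (411, np.int64(311), np.float64(-16.0), np.int64(328), np.float64(10.0)), (423, np.int64(311), np.float64(-18.0), np.int64(328), np.float64(8.0)), (435, np.int64(310), np.float64(-15.0), np.int64(327), np.float64(9.0)), (447, np.int64(310), np.float64(-17.0), np.int64(326), np.float64(9.0))]
```

View pics/w9c.png

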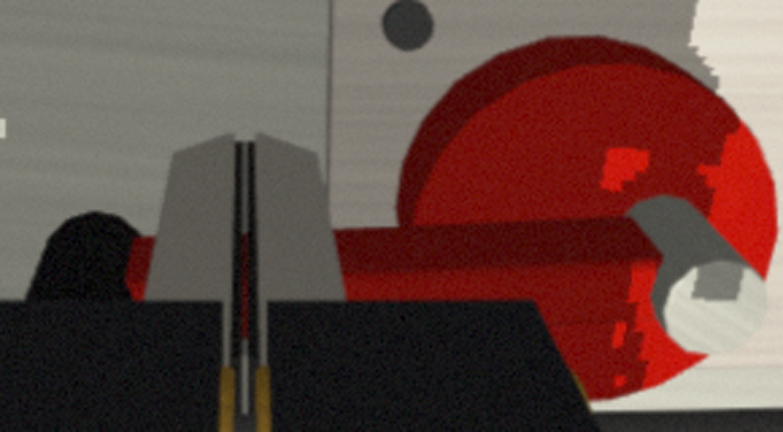

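```bash
cat > fe.py <<'E'
import pickle,sys
from h import *
from ang import ln
for k in sys.argv[1:]:
    c=pickle.load(open(f"w{k}.pkl","rb"))[0]
    r=cv2.GaussianBlur(c["color"],(3,3),0).astype(float)[...,2]
    for z,a,b,s in((54,322,336,1),(34,303,320,-1)):
        P=[]
        for x in range(372,452):
            d=np.clip(s*np.diff(r[a:b,x]),0,None); i=np.argmax(d); w=slice(max(i-2,0),i+3)
            P.append((x,a+.5+(np.arange(len(d))[w]*d[w]).sum()/d[w].sum()))
        v,A=ln(c,np.array(P),z); print(k,z,np.degrees(A).round(2))
E
python3 fe.py 8 9
```

```text
8 54 96.75
8 34 96.67
9 54 97.1
9 34 96.92
```

The front edge reads about 97° in these two views, so the lever may have been pushed further than planned. I'll retreat and measure from the clear viewpoint.

```bash
python3 -m jog '[[0.8,0,0,0,0,0,0],[0.8,0,0,0,0,0,0],[0,0,-4,0,0,0,0],[0,0,-3.5,0,0,0,0],[-4,1,0,0,0,0,0],[-4.4,1.1,0,0,0,0,0],[0,0,0,0,0,0,0],[0,0,0,0,0,0,0]]'; python3 look.py 10; python3 wang.py 10
```

```text
clock: 10.7
eef_pos: [503.2, 71.6, 112.5]
eef_rot: [-3.142, -0.001, 0.077]
wrist_force: [0.8, 0.1, -0.5]
finger_gap: 0.2
pivot in tool 53.66581035727759 55.678792260087555 [503.18940955  71.56226963 112.50072499] [-3.14156914e+00 -1.26940774e-03  7.74041361e-02] [ 0.84282924  0.12560715 -0.50483813]
lever lower (np.float32(96.53), (256, np.float64(187.8181818181818)), (324, np.float64(185.24358974358975)), 'rms', np.float64(0.06))
lever upper (np.float32(96.65), (256, np.float64(167.33870967741936)), (324, np.float64(164.6891891891892)), 'rms', np.float64(0.08)) z34: 96.65
groove lo (np.float32(94.61), (205, np.float64(75.34984025559106)), (459, np.float64(74.91867469879519)), 'rms', np.float64(0.1))
groove up (np.float32(94.56), (205, np.float64(65.3360655737705)), (459, np.float64(64.90378548895899)), 'rms', np.float64(0.08))
```

View pics/w10.png

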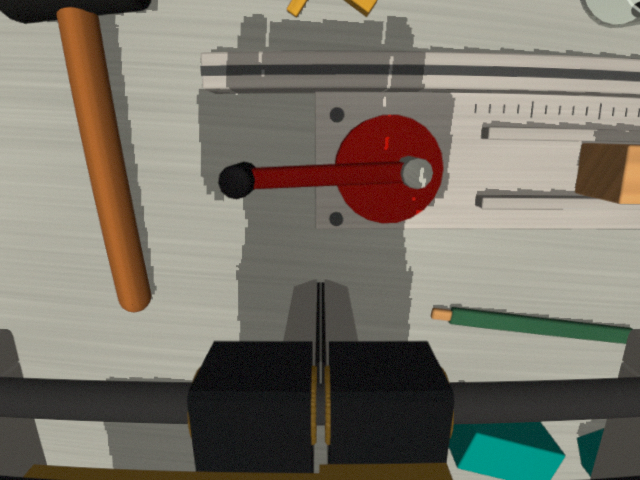

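That confirms it: the lever is at 96.6°, so it overshot by 2° the other way, because the finger is effectively about 18.6 mm wide. Using both contacts to calibrate, the square contact from the first side should come at a reading of 14.5 (this script's pivot-in-tool x).

```bash
python3 -m jog '[[2.8,-2,0,0,0,-0.002,0],[0,0,0,0,0,0,0],[0,0,3.7,0,0,0,0],[0,0,3.8,0,0,0,0],[0.6,0,0,0,0,0,0],[0,0,0,0,0,0,0],[0,0,0,0,0,0,0],[0,0,0,0,0,0,0]]'; python3 look.py 11
```

```text
clock: 11.65
eef_pos: [535.9, 94.3, 38.5]
eef_rot: [-3.142, -0.003, 0.08]
wrist_force: [-0.4, 0.3, -0.6]
finger_gap: 0.5
pivot in tool 19.152314747529985 75.90123945886788 [535.858859    94.33320673  38.53062115] [-3.14150630e+00 -2.62426937e-03  7.97903248e-02] [-0.37472137  0.34708435 -0.62122711]
```

```bash
python3 -m jog '[[0.2,0,0,0,0,0,0],[0.2,0,0,0,0,0,0],[0,0,0,0,0,0,0],[0,0,0,0,0,0,0]]'; python3 look.py 12; python3 ang.py 12;  python3 ang.py 11
```

```text
clock: 12.2
eef_pos: [539.0, 94.5, 36.8]
eef_rot: [3.142, -0.0, 0.08]
wrist_force: [0.9, -0.2, -0.5]
finger_gap: 0.5
pivot in tool 16.008372660574473 75.86083766978115 [538.99626628  94.54359683  36.75578085] [ 3.14157842e+00 -1.62048691e-04  7.97869946e-02] [ 0.92278415 -0.22780237 -0.50427472]
lever lo [282.  290.5] [371.  289.5] ang deg 95.46699 pivot offset -4.378490152827135
lever mid [282.  266.5] [371.  265.5] ang deg 95.535065 pivot offset 6.805161299217297
groove (230, np.float64(131.12791913558732)) (459, np.float64(130.8246958089229)) 94.46521 [617.7873    89.978584]
lever lo [282.  287.5] [371.  283.5] ang deg 97.12649 pivot offset -4.084691421466892
lever mid [282.  263.5] [371.  259.5] ang deg 97.0395 pivot offset 6.945196916971486
groove (230, np.float64(122.47362341162881)) (459, np.float64(123.96279248177984)) 94.30448 [617.6618    91.585846]
```

```bash
python3 -m jog '[[0.13,0,0,0,0,0,0],[0,0,0,0,0,0,0],[0,0,0,0,0,0,0]]'; python3 look.py 13; python3 ang.py 13;  python3 -m jog '[[-0.8,0,0,0,0,0,0],[-0.8,0,0,0,0,0,0],[-2,2,-3.8,0,0,0,0],[0,0,-3.7,0,0,0,0],[0,0,0,0,0,0,0],[0,0,0,0,0,0,0]]'; python3 look.py 14; python3 wang.py 14
```

```text
clock: 12.65
eef_pos: [540.1, 94.7, 36.7]
eef_rot: [-3.142, 0.0, 0.08]
wrist_force: [-2.6, 1.1, 1.1]
finger_gap: 0.7
pivot in tool 14.904695958109611 75.92910259635092 [540.08873249  94.69897633  36.7448516 ] [-3.14153630e+00  2.66650845e-04  7.98173102e-02] [-2.56754323  1.11582587  1.08830491]
lever lo [282.  290.5] [371.  290.5] ang deg 94.55623 pivot offset -4.627043270734555
lever mid [282.  266.5] [371.  266.5] ang deg 94.56189 pivot offset 6.392402278062309
groove (230, np.float64(132.1836436655714)) (459, np.float64(135.0860086248203)) 94.477005 [617.72925   91.678024]
clock: 13.4
eef_pos: [505.8, 71.8, 112.3]
eef_rot: [3.142, -0.002, 0.08]
wrist_force: [-0.5, 0.4, -0.0]
finger_gap: -0.0
pivot in tool 50.93848650070063 55.855473097288154 [505.77808028  71.82463427 112.2544869 ] [ 3.14156463e+00 -1.67358927e-03  7.96643718e-02] [-0.5265766   0.35389457 -0.03968962]
lever lower (np.float32(94.89), (256, np.float64(186.90963855421688)), (324, np.float64(186.38888888888889)), 'rms', np.float64(0.05))
lever upper (np.float32(94.5), (256, np.float64(165.9)), (324, np.float64(165.92253521126761)), 'rms', np.float64(0.07)) z34: 94.5
groove lo (np.float32(94.65), (205, np.float64(78.34615384615384)), (459, np.float64(78.38157894736842)), 'rms', np.float64(0.15))
groove up (np.float32(94.56), (205, np.float64(68.15322580645162)), (459, np.float64(68.24683544303798)), 'rms', np.float64(0.16))
```

View pics/w14.png

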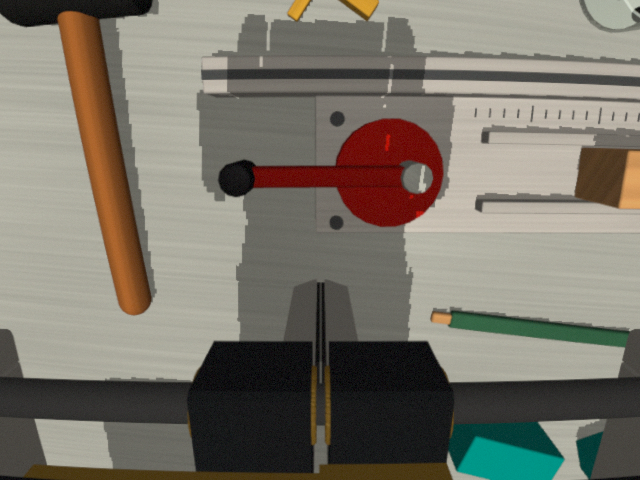

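The lever is now at 94.7° against the fence's 94.6°, so the cam is square. Next is the block: I'll move behind it at travel height, then descend.

```bash
python3 -m jog '[[0.7,4.1,0,0,0,0,0],[0.7,4.1,0,0,0,0,0],[0.7,4.1,0,0,0,0,0],[0.7,4.1,0,0,0,0,0],[0.8,4.2,0,0,0,0,0],[0.8,4.2,0,0,0,0,0],[0.7,4.1,0,0,0,0,0],[0,0,0,0,0,0,0]]'; python3 -m jog '[[0,0,0,0,0,0,0],[0,0,1,0,0,0,0],[0,0,0,0,0,0,0]]';python3 look.py 15
```

```text
clock: 14.35
eef_pos: [579.5, -216.1, 110.0]
eef_rot: [-3.141, 0.002, 0.076]
wrist_force: [-0.4, -0.3, -0.6]
finger_gap: 0.6
clock: 14.65
eef_pos: [579.0, -210.7, 99.9]
eef_rot: [-3.14, 0.002, 0.081]
wrist_force: [-0.6, 0.8, -0.4]
finger_gap: 0.3
pivot in tool 0.7271695042717291 -231.62948363698305 [ 579.04277492 -210.7268385    99.91156789] [-3.14021862e+00  2.39398563e-03  8.11129425e-02] [-0.63006807  0.79843294 -0.36248639]
```

View pics/w15.png

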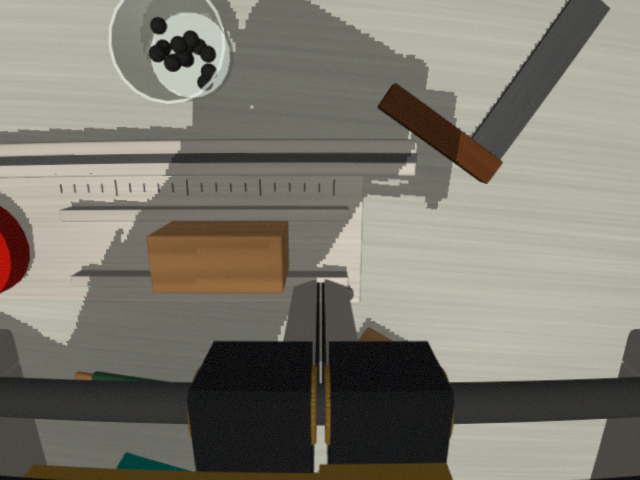

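The wrist view shows the block's top at about (150,236) to (284,292), with the fingers at column 322 behind it and clear. I'll check the back face and the gap.

```bash
cat > blk.py <<'E'
from h import *
f=np.array([np.cos(np.radians(94.55)),np.sin(np.radians(94.55))]);n=np.array([-f[1],f[0]]);O=np.array([561.4,20.])-70*f
def F(P): P=np.atleast_2d(P)[:,:2]-O; return np.c_[P@f,P@n].round(1)
E
python3 - <<'E'
import pickle
from blk import *
c=pickle.load(open("w15.pkl","rb"))[0]
print(F(onplane(c,[[149,236],[287,236],[283,291],[153,292]],56)),F([579,-210.7]))
E
```

```text
[[ -61.3  -18.3]
 [-142.1  -18.4]
 [-139.    15.6]
 [ -59.7   16.8]] [[-161.4    0.8]]
```

```bash
python3 -m jog '[[0,0.5,0,0,0,0,0],[0,0,3.5,0,0,0,0],[0,0,3.4,0,0,0,0],[0,0,0,0,0,0,0],[0,0,0,0,0,0,0]]'; python3 -m jog '[[0,-0.6,0,0,0,0,0],[0,-0.6,0,0,0,0,0],[0,-0.8,0,0,0,0,0],[0,-1,0,0,0,0,0],[0,-1,0,0,0,0,0],[0,-1,0,0,0,0,0],[0,-1,0,0,0,0,0],[0,0,0,0,0,0,0]]'; python3 look.py 16; python3 -c "
from cell import monitor
from blk import *
print(F(monitor.read_state()['eef_pos']))"
```

```text
clock: 15.3
eef_pos: [580.4, -217.4, 33.6]
eef_rot: [3.142, -0.0, 0.08]
wrist_force: [-0.9, 1.0, 0.4]
finger_gap: 0.2
clock: 16.1
eef_pos: [575.2, -155.8, 32.7]
eef_rot: [-3.141, 0.0, 0.081]
wrist_force: [-0.2, 0.2, 0.5]
finger_gap: 0.4
pivot in tool 0.07271185696430633 -176.5941432326305 [ 575.23007344 -155.81989013   32.69771934] [-3.14110752e+00  4.81493448e-04  8.10798642e-02] [-0.15054793  0.18285648  0.45002478]
[[-107.9    0.2]]
```

View pics/w16.png

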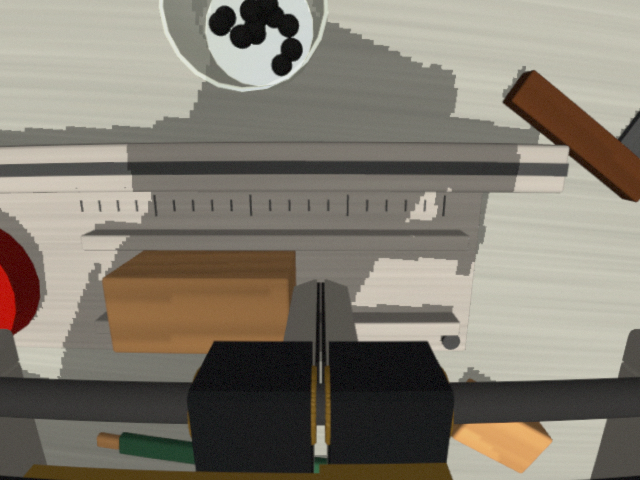

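```bash
python3 -m jog '[[0,-1,0,0,0,0,0],[0,-1,0,0,0,0,0],[0,-1,0,0,0,0,0],[0,-1,0,0,0,0,0],[0,-0.8,0,0,0,0,0],[0,-0.5,0,0,0,0,0],[0,-0.2,0,0,0,0,0],[0,0,0,0,0,0,0]]'; python3 look.py 17; python3 -c "
from cell import monitor
from blk import *
print(F(monitor.read_state()['eef_pos']))"
```

```text
clock: 17.05
eef_pos: [571.0, -102.3, 32.8]
eef_rot: [-3.142, -0.0, 0.08]
wrist_force: [0.8, -0.4, 0.7]
finger_gap: 0.5
pivot in tool -0.19870977173349127 -122.90181014341121 [ 571.02137024 -102.29272044   32.82314452] [-3.14152516e+00 -2.94046348e-05  8.00133515e-02] [ 0.84414456 -0.42889697  0.68412483]
[[-53.1   0.2]]
```

View pics/w17.png

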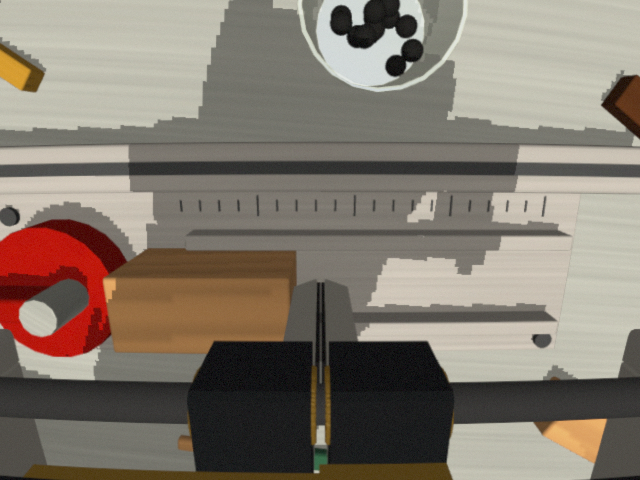

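View pics/s17.png

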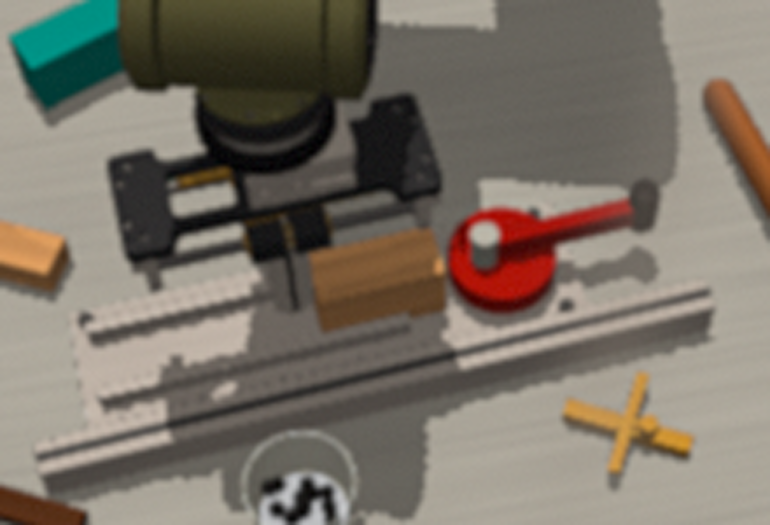

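The block's front face is near the cam, with about 7 mm left. I'll creep forward, watching the force.

```bash
python3 -m jog '[[0,-0.2,0,0,0,0,0],[0,-0.1,0,0,0,0,0],[0,-0.1,0,0,0,0,0],[0,0,0,0,0,0,0]]'; python3 -m jog '[[0,-0.1,0,0,0,0,0],[0,0,0,0,0,0,0]]'; python3 look.py 18;  python3 -c "
from cell import monitor
from blk import *
print(F(monitor.read_state()['eef_pos']))
import pickle
c=pickle.load(open('w18.pkl','rb'))[0]
cv2.imwrite('pics/w18c.png',cv2.resize(c['color'][200:380,0:330],None,fx=2.4,fy=2.4,interpolation=cv2.INTER_CUBIC))"
```

```text
clock: 17.6
eef_pos: [570.7, -98.4, 32.8]
eef_rot: [-3.142, 0.0, 0.08]
wrist_force: [-0.6, -0.6, 0.3]
finger_gap: 0.2
clock: 17.8
eef_pos: [570.6, -97.4, 32.8]
eef_rot: [-3.142, 0.0, 0.08]
wrist_force: [0.1, 0.8, -0.4]
finger_gap: 0.7
pivot in tool -0.16365280194069962 -117.99830404118703 [570.5806699  -97.40883174  32.79145663] [-3.14153823e+00  4.13955735e-05  7.98957740e-02] [ 0.0700097   0.76969514 -0.37091598]
[[-47.9   0.2]]
```

View pics/w18c.png

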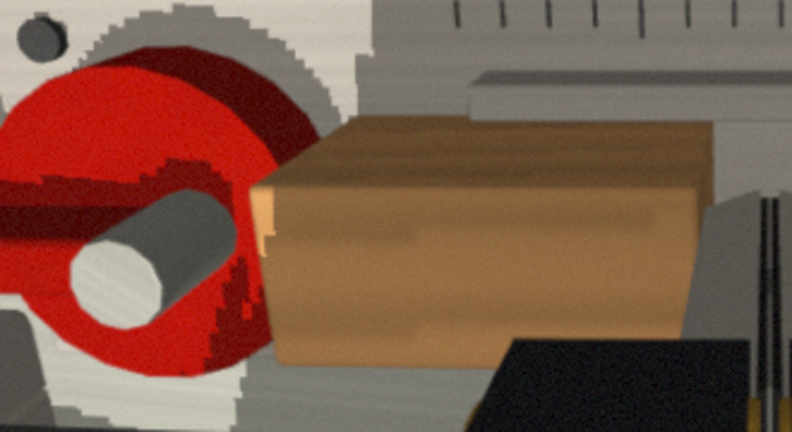

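```bash
for i in 1; do python3 -m jog '[[0,-0.1,0,0,0,0,0],[0,0,0,0,0,0,0]]'; done; python3 -m jog '[[0,-0.1,0,0,0,0,0],[0,0,0,0,0,0,0]]'; python3 -m jog '[[0,-0.05,0,0,0,0,0],[0,0,0,0,0,0,0]]';python3 -c "
from cell import monitor
print(monitor.read_state()['wrist_force'])"
```

```text
clock: 18.15
eef_pos: [570.5, -96.5, 32.8]
eef_rot: [-3.142, -0.0, 0.08]
wrist_force: [-0.8, 0.1, 0.1]
finger_gap: 0.4
clock: 18.35
eef_pos: [570.4, -95.4, 32.8]
eef_rot: [3.142, -0.0, 0.08]
wrist_force: [0.6, -0.8, -0.3]
finger_gap: 0.7
clock: 18.55
eef_pos: [570.5, -95.2, 32.9]
eef_rot: [3.141, -0.0, 0.08]
wrist_force: [-0.0, -1.6, 0.2]
finger_gap: 0.3
[-0.03398522 -1.61262684  0.22154646]
```

```bash
python3 -m jog '[[0,-0.05,0,0,0,0,0],[0,0,0,0,0,0,0]]'; python3 -m jog '[[0,-0.05,0,0,0,0,0],[0,0,0,0,0,0,0]]'
```

```text
clock: 18.75
eef_pos: [570.6, -95.0, 33.0]
eef_rot: [3.141, -0.001, 0.08]
wrist_force: [-0.4, -6.1, 0.2]
finger_gap: 0.4
clock: 18.95
eef_pos: [570.7, -95.0, 33.2]
eef_rot: [3.14, -0.001, 0.08]
wrist_force: [0.9, -8.1, 1.8]
finger_gap: 0.4
```

The force rose to 8 N and motion stopped at fence x ≈ -45.5, as expected, so the block is against the cam. I'll retreat and check.

```bash
python3 -m jog '[[0,0.3,0,0,0,0,0],[0,1,0,0,0,0,0],[0,1.5,0,0,0,0,0],[0,0,-4,0,0,0,0],[0,0,-4,0,0,0,0],[-3,-4,0,0,0,0,0],[-3,-4,0,0,0,0,0],[0,-3,0,0,0,0,0]]'; python3 -m jog '[[0,-3,0,0,0,0,0],[0,0,0,0,0,0,0],[0,0,0,0,0,0,0]]'; python3 look.py 19
```

```text
clock: 19.75
eef_pos: [501.3, -16.6, 112.8]
eef_rot: [-3.141, 0.001, 0.079]
wrist_force: [1.3, -0.3, 1.1]
finger_gap: 0.7
clock: 20.05
eef_pos: [501.8, 12.4, 112.9]
eef_rot: [3.142, -0.0, 0.081]
wrist_force: [0.2, -0.7, 0.0]
finger_gap: 0.4
pivot in tool 59.60066499755365 -3.0630219673959895 [501.83889402  12.35239454 112.86837482] [ 3.14155387e+00 -9.82970850e-05  8.05309219e-02] [ 0.15725274 -0.66575687  0.03817152]
```

View pics/w19.png

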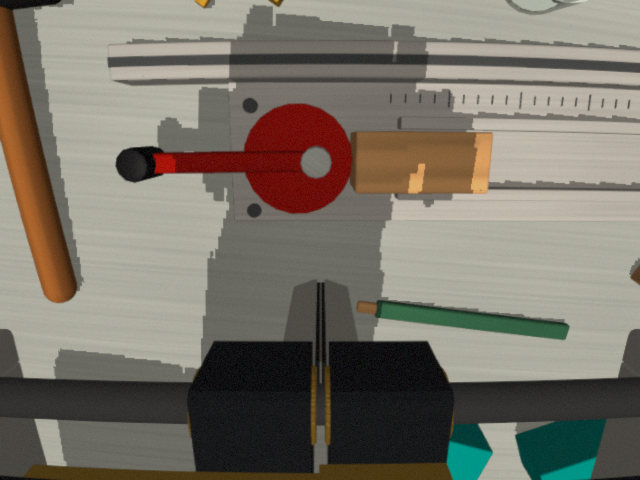

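```bash
sed -e 's/256+dx,325+dx,170+dy,190+dy/178,238,164,182/' -e 's/256+dx,325+dx,148+dy,170+dy/178,238,142,162/g' -e 's/205+dx,460+dx,66+dy,80+dy/115,380,58,74/' -e 's/205+dx,460+dx,58+dy,70+dy/115,380,48,62/' wang.py > wang2.py; python3 wang2.py 19
python3 - <<'E'
import pickle
from blk import *
c=pickle.load(open("w19.pkl","rb"))[0]
print("disc edge",F(onplane(c,[[351.5,158]],34)),"block",F(onplane(c,[[354.5,133],[491,132],[489,193],[355,193]],56)),"piv",F(onplane(c,[[316,162]],60)))
cv2.imwrite("pics/w19c.png",cv2.resize(c["color"][90:230,230:500],None,fx=2.9,fy=2.9,interpolation=cv2.INTER_CUBIC))
E
```

```text
lever lower (np.float32(95.02), (178, np.float64(172.38235294117646)), (237, np.float64(171.6153846153846)), 'rms', np.float64(0.09))
lever upper (np.float32(95.3), (178, np.float64(152.4878048780488)), (237, np.float64(151.609756097561)), 'rms', np.float64(0.08)) z34: 95.3
groove lo (np.float32(94.49), (115, np.float64(66.6023102310231)), (379, np.float64(63.81937172774869)), 'rms', np.float64(0.08))
groove up (np.float32(94.58), (115, np.float64(56.52013422818792)), (379, np.float64(53.44179894179894)), 'rms', np.float64(0.05))
disc edge [[47.3 -1.6]] block [[ 47.6 -16.9]
 [-31.7 -18.3]
 [-34.1  17.2]
 [ 46.5  17.6]] piv [[69.6 -0.7]]
```

View pics/w19c.png

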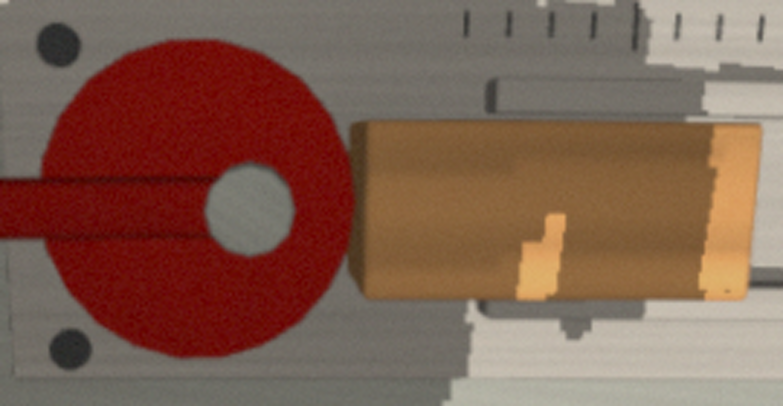

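View pics/s19.png

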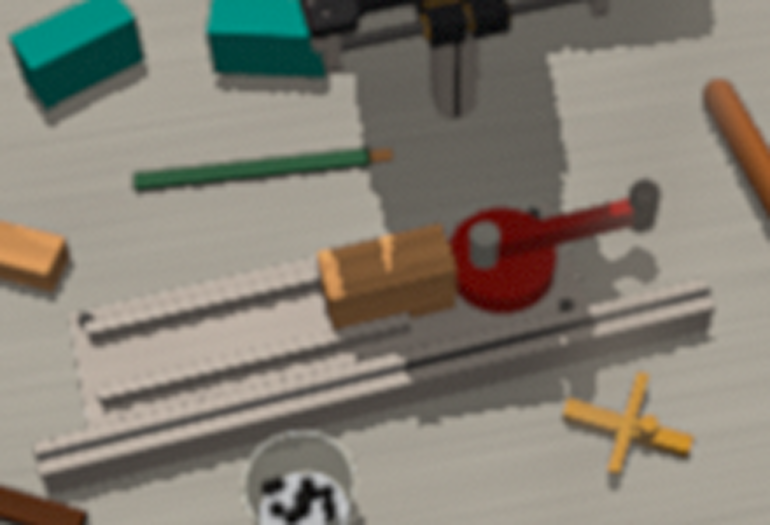

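```bash
python3 -c "
from cell import order,monitor
print(order.sign_off(), monitor.read_state()['clock'])"
```

```text
the job is handed in; nothing more can be done
the job is handed in; nothing more can be done
```

I turned the cam to its low point by pushing the lever with the shut fingers, then pushed the maple block along its channel until it rested against the cam. I handed the job in at about 20 s, with the robot touching nothing.

**Cam:** Setting the cam took three pushes. The first overshot by about 0.9°, and the nudge back overshot about 2° the other way. The last push left the lever at 94.7° against the fence's 94.6°. After the block was in place, the lever read 95.0 to 95.3° against 94.5 to 94.6° for the fence, so it is about 0.6° off, close to the measuring error.

**Block:** The pushing force rose to 8 N and motion stopped. The last view puts the block's front face at about fence x = 47 mm, level with the cam's edge at 47.3 mm, so its origin is at about +7 mm, as it should be.

**Other things:** The pencil, offcut, tub and the rest look unmoved in the pictures; I checked this by eye and did not measure it.

**Checks that disagreed:** Early lever angles from the scene camera scattered by more than a degree, and one automatic fit gave an obviously wrong 111.6°. I set those aside and relied on the close wrist views.

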